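# Clip a sample tube into the tube mixer

### The job

Load the red-capped sample tube that lies loose on the bench into the empty clip station of the tube mixer, cap at the end with the sprung steel jaw, just like the tube already loaded beside it: press it down past the jaw until it has snapped in and lies level and fully home at both ends. Press gently and feel for it: the mixer's table floats on springs and sinks under the push, and it must never be driven right down onto its stop. Leave the mixer level and free again and do not disturb the marker, the white-lidded cup or the tape roll.

Things in the scene. Friction and masses are not known exactly. Their poses are not given: they have to be found in the camera images.
- tube_center (a point): middle of the loose sample tube (on its axis): 88 mm long in x, red cap at its +x end. Body 12 mm wide, 13 mm high from x -44 to +26 mm, cap 16 mm thick from +26 to +44 mm. It lies on the bench within about 2 deg of level, z up; centre of mass near this point; 10 to 20 g. Grip it about 10 mm behind the middle (x -10), so that the fingers pass between cradle and fork.
- clip_seat (a point): where the tube's middle must finally be, in the empty station (the one nearer the robot), about 108 mm above the bench; moves with the mixer's table. x: the way the cap must point; y: towards the sprung jaw's side; z up. Lengthwise the tube may lie from -4 to +6 mm (farther back the cap lands on the fork). The loaded station lies 84 mm off towards -y.
- jaw_nose (a point): nose (a black rubber bead, 4 mm thick) of the sprung steel jaw, 10 mm long in x. Closed, it hangs over the seated tube's edge: tip 3 mm beside the slot's middle, underside 14.4 mm above the fork's floor; above it a steel lead sheet flares up and out to 10 mm beside the middle at 31 mm up. A tube laid in the mouth rests with its cap end on this sheet, 10 to 20 mm above its seat.
- clip_jaw (a joint): swing of the sprung jaw about its low hinge (rad): 0 closed; the tube forces it outward (to about 0.12), and when home it springs back over the tube. First the lead sheet resists, then the rubber bead drags on the tube's side, so the tube may hang half-way or a few mm high, the jaw still at 0.03 or more. Getting home takes some 4 to 11 N on the tube's middle, differing with friction.
- mixer_table (a joint): how far the softly spring-mounted table with both stations has sunk (m): 0 at rest, stop at 0.026. It begins to sink at 0.5 N and gives 2 mm for each further newton (stop: about 13.5 N). It must never pass 0.0235 (12 N). As it sinks under the push, the tube must be followed some 5 to 20 mm farther down than the resting seat.
- marker_center (a point): middle of a black marker pen lying on the bench, 135 mm long in x, 16 mm thick; bystander
- cup_center (a point): middle of a specimen cup with a white lid, 53 mm across, 59 mm high, upright; bystander
- tape_center (a point): middle of a tan tape roll lying flat, 66 mm across, 19 mm high; bystander
- rear_cradle (a point): middle of the seat floor (6 mm below clip_seat) of the black cradle for the tube's tail, axes as clip_seat. 9 mm long in x, slot 13.5 mm wide, walls 10 mm high and above them leads that flare to 23 mm at 21 mm above the floor. Between cradle and fork is a free gap of 42 mm, down to the table top 24 mm below the floors (a low hinge foot, 14 mm high, juts 5 mm into it).
- fork (a point): middle of the seat floor of the fork clip, 16 mm ahead (+x) and 6 mm below clip_seat, axes as clip_seat. 10 mm long in x. Black fixed tine on the -y side (inner face 6.75 mm off, flaring from 13 mm up to 11.5 mm off at 28 mm up), steel jaw on the +y side. The cap overhangs freely on the far side.
Mind the look-alikes: they are no part of the job. What is shaped like the part that bears tube_center but blue or purple is not meant.

How it is judged (in metres and radians):
On the way:
1. the tube, lying in the mouth of the clip above its seat, starts to push the sprung jaw aside (value of joint clip_jaw above 0.01 rad and z of tube_center in the frame of clip_seat above 0.004 m and distance between tube_center and clip_seat below 0.03 m), for 0.01 s.
At the end, for the whole second after the job is handed in: The tube lies at rest in the empty station: its middle within 2.5 mm in height, 3 mm sideways and 8 mm lengthwise of the seat, along the seat's axis within 0.06 rad, the jaw closed over it again (under 0.06 rad) and the table back up (sunk less than 2 mm) (z of tube_center in the frame of clip_seat between -0.0025 and 0.0025 m and y of tube_center in the frame of clip_seat between -0.003 and 0.003 m and x of tube_center in the frame of clip_seat between -0.008 and 0.008 m and angle between the x axis of tube_center and the x axis of clip_seat, either way round below 0.06 rad and value of joint clip_jaw below 0.06 rad and value of joint mixer_table below 0.002 m and linear speed of sample_tube below 0.02 m/s); the robot touches nothing.
It fails at once if the mixer's table is driven down onto its stop (sunk more than 23.5 mm) (value of joint mixer_table above 0.0235 m).
It fails at once if the marker, the cup or the tape roll is moved by more than 30 mm (distance of any of marker_center, cup_center, tape_center from where it was at the start of the episode above 0.03 m).
It also fails if it takes over 51 s, if anything falls off the work surface, if the arm or the gripper's body presses on something with over 40 N, if the wrist force passes 120 N, or if a joint passes its speed limit or range.

### The arm

A 6-joint arm with a two-finger parallel gripper is mounted at the origin on a cart in front of the work surface, level with it; the furniture and walls round the work are solid. World frame = base frame: x ahead of the robot, y to its left, z up, the work surface at z = 0. Lengths are in mm, angles in rad, forces in N, time in s.
With the tool pointing down it reaches from about 275 to 775 mm from the base axis. Payload 14.6 kg.
Tool frame: the origin (TCP) lies on the centre line of the jaws, within the pads' length; the fingertips stand 25 mm ahead of it and the grasp point (between the pads) lies 6 mm ahead of it (bot.tips_ahead is the distance from the TCP to the fingertips, in mm); y points along the fingers, z is the direction in which the jaws open and shut, and the axes are right-handed (so a half turn about y gives the same grasp; the last joint's range is limited). The gripper opens to 85 mm and grips with 20 to 120 N. Pads are 22 mm wide; open, the fingers measure 114 mm over their backs; the gripper's body (76 mm by 85 mm) begins 54 mm behind the grasp point. The pads swing forward as they close: fully open they stand 13 mm farther back than shut.
Start: joints at [-1.466, 0.263, -0.048, 1.259, 0, 1.415], TCP at [134.859, -507.387, 256.278] pointing down, gripper open.
Joint ranges: [-2.65, 2.65], [-0.89, 1.7], [-1.18, 1.37], [-2.13, 2.11], [-1.35, 1.29], [-3.14, 3.14]. Speed limits (rad/s): [1.89, 1.89, 2.57, 2.79, 3.14, 3.14].

### API

Orientations are given as a rotation vector (axis times angle).
In Python, from station import bot, camera gives the robot as it stands.
- The arm moves only by the tool step_arm, never from a script. Its argument "plan" is a list of rows, each a list of 6 numbers: the shift along the tool's x, y, z each as a share of 25 mm, from -1 to 1, then the turn, a rotation vector about the tool's x, y, z each as a share of 4 degrees, from -1 to 1. A call has 1 to 12 rows; each row shifts and turns the commanded pose from where the row before left it, along the tool's axes as they then stand; what a row does not reach is not made up. A row lasts 1/12 s, in which the tool goes at most 41.7 mm and 7.16 degrees, less where a joint would pass 70% of its speed; a pose out of reach is approached as far as the arm can. A call with a number of a shift or a turn outside -1 to 1 is refused whole. A call with a gripper value outside its range is refused whole. "jaw" is the finger opening in mm, from 0 to 85.4, set as the call begins (left out, the last holds). The fingers move at their own pace and stop on an object; "grip_force" is the grip in N (left out, the last holds). Time passes only in rows, so rows that do not move let the fingers close. It gives the time, the measured TCP pose, the force and the opening at its end, in the units of the state.
- bot.read_state(): the state, without advancing time (a new reading comes with each control period).
- camera(name): name is "scene" or "top" or "wrist"; returns a dict with "pixels" (480x640x3 uint8, blue, green, red), "K" (3x3 intrinsics, pixels), "pose" (4x4, takes a point from camera to world coordinates). Camera axes: x right, y down, z forward; pixel columns grow to the right and rows downward; lengths in mm; the calibration is good to about 2 mm. A picture is of the moment at which its call begins. There is no depth.
- bot.job_done(): hands the job in, once; it reports no verdict.
The state is a dict: "time": time; "joint_positions": joint angles; "joint_velocities": joint speeds; "tau": joint torques, N m; "eef_pos": TCP position; "tool_rot": TCP orientation; "wrist_force": force on the tool from outside, world axes, zero at the start; "wrist_torque": the same for the moment, N m; "grip_width": finger opening in mm.
Only numpy, scipy, OpenCV 4.12 (cv2) and the standard library are available. Lean on these libraries where they do the work, as an engineer would, in place of code of your own. Each camera call takes 0.05 s, during which the arm holds its last target. There are 200 camera calls.

## Working session

There is one attempt and no reset: what is moved stays moved. The work goes in short steps, Python scripts to look and compute and a tool call to move; the robot and the scene stay as the last step left them, time stands still between calls to the robot, and variables do not carry over. Pictures are saved under pics/ and viewed, about 8 in all and at most 12, crops included, and the job is handed in when it is done.

Besides the shell and the picture viewer there is one more tool, called as a command line: name --pt "numbers of a row" for each row, then --argument value for the rest. step_arm: Moves the arm, as the interface text tells. Shift numbers are shares of 25 mm and turn numbers shares of 4 degrees, none past 1 either way. Its arguments: {"type":"object","properties":{"plan":{"type":"array"},"jaw":{"type":"number"},"grip_force":{"type":"number"}},"required":["plan"]}

```bash
mkdir -p pics; ls; cat > h.py <<'E'
import numpy as np, cv2, pickle
from station import bot, camera
def grab(n,tag):
    c=camera(n); cv2.imwrite(f'pics/{tag}.png',c['pixels']); pickle.dump({k:np.array(c[k]) for k in('pixels','K','pose')},open(f'pics/{tag}.pkl','wb')); return c
def load(tag): return pickle.load(open(f'pics/{tag}.pkl','rb'))
def onz(c,u,v,z):
    d=c['pose'][:3,:3]@np.linalg.solve(c['K'],[u,v,1.]); o=c['pose'][:3,3]; return o+d*(z-o[2])/d[2]
def proj(c,p):
    q=c['pose'][:3,:3].T@(np.array(p,float)-c['pose'][:3,3]); q=c['K']@q; return q[:2]/q[2]
def tri(obs):
    A=np.zeros((3,3));b=np.zeros(3)
    for c,u,v in obs:
        d=c['pose'][:3,:3]@np.linalg.solve(c['K'],[u,v,1.]); d/=np.linalg.norm(d); M=np.eye(3)-np.outer(d,d); A+=M;b+=M@c['pose'][:3,3]
    return np.linalg.solve(A,b)
E
python3 - <<'E'
from h import *
for n in('scene','top','wrist'):
    c=grab(n,n+'0'); print(n,c['pose'].round(2).tolist(),c['K'].round(1).tolist())
print(bot.read_state())
E
```

```text
pics
scene [[-0.54, -0.37, 0.75, -393.83], [-0.84, 0.24, -0.48, 554.45], [-0.0, -0.9, -0.44, 644.12], [0.0, 0.0, 0.0, 1.0]] [[590.3, 0.0, 327.4], [0.0, 590.3, 234.1], [0.0, 0.0, 1.0]]
top [[-0.0, -0.99, 0.11, 462.28], [-1.0, 0.0, 0.01, -58.55], [-0.01, -0.11, -0.99, 996.69], [0.0, 0.0, 0.0, 1.0]] [[501.4, 0.0, 324.0], [0.0, 501.4, 244.5], [0.0, 0.0, 1.0]]
wrist [[0.26, -0.93, -0.26, 198.33], [-0.97, -0.25, -0.07, -490.71], [-0.0, 0.26, -0.96, 373.8], [0.0, 0.0, 0.0, 1.0]] [[432.9, 0.0, 323.2], [0.0, 432.9, 246.0], [0.0, 0.0, 1.0]]
{'time': 0.15, 'joint_positions': array([-1.46629712e+00,  2.63428977e-01, -4.87526219e-02,  1.25936652e+00,
       -3.83242953e-05,  1.41552071e+00]), 'joint_velocities': array([ 1.59063822e-03, -2.58372404e-03,  1.40329377e-03,  6.28115670e-04,
        1.29711297e-03,  8.29493968e-05]), 'tau': array([ 2.14090112e-03, -6.37826157e+01,  3.84648120e+01,  1.06465851e-02,
       -6.94488631e-05, -1.42785768e-05]), 'eef_pos': array([ 134.83355475, -507.22323352,  255.94143105]), 'tool_rot': array([-0.27209179,  2.08366995, -2.08208921]), 'wrist_force': array([-0.2887002 ,  0.07669969, -0.38604719]), 'wrist_torque': array([-0.0343825 ,  0.03354418,  0.00809934]), 'grip_width': 85.02825079272117}
```

View pics/scene0.png

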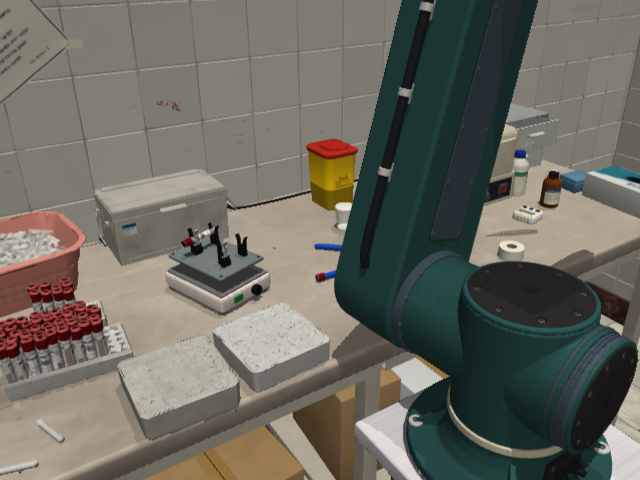

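View pics/top0.png

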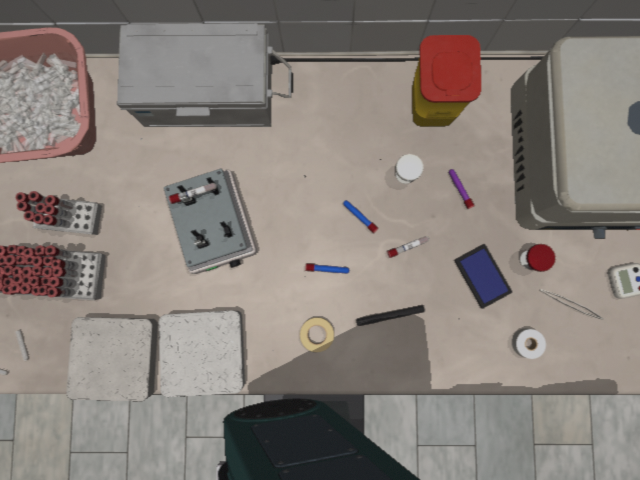

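```bash
python3 - <<'E'
from h import *
t=load('top0')['pixels']; s=load('scene0')['pixels']
a=cv2.resize(t[165:265,155:255],(500,500),interpolation=cv2.INTER_CUBIC)
b=cv2.resize(t[225:265,380:440],(300,200),interpolation=cv2.INTER_CUBIC)
d=cv2.resize(s[215:290,170:270],(300,225),interpolation=cv2.INTER_CUBIC)
im=np.zeros((500,800,3),np.uint8); im[:,:500]=a; im[:200,500:]=b; im[220:445,500:]=d
cv2.imwrite('pics/crop0.png',im)
E
```

```text
(no output)
```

View pics/crop0.png

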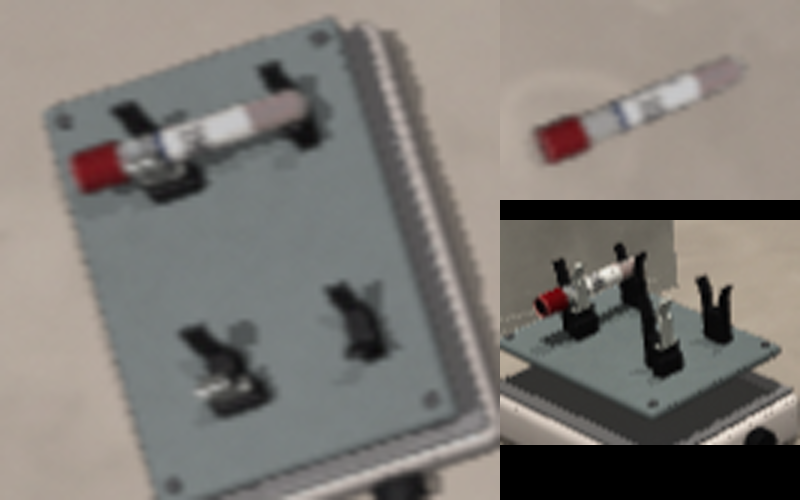

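```bash
python3 - <<'E'
from h import *
from scipy.spatial.transform import Rotation as R
c=load('top0')
a=onz(c,388,254,7);b=onz(c,428.4,238,7);d=(a-b)
print('tube',(a+b)/2,np.linalg.norm(d),np.degrees(np.arctan2(d[1],d[0])))
a=onz(c,170,199.4,108);b=onz(c,216,186,108);d=a-b;L=np.linalg.norm(d);d/=L
m=(a+b)/2; y=np.array([-d[1],d[0],0]);print('loaded',m,L,np.degrees(np.arctan2(d[1],d[0])),'seat',m+84*y)
for n,u,v in(('marker',390,315),('tape',317,333),('cup',409,168)): print(n,onz(c,u,v,10))
print(R.from_rotvec([-0.27209179,  2.08366995, -2.08208921]).as_matrix().round(3))
E
```

```text
tube [ 567.70125009 -215.14170558    7.        ] 86.5644055484213 111.44814162861984
loaded [655.04137766 187.50257573 108.        ] 86.28855346755338 106.3751413318838 seat [574.44872153 163.82085751 108.        ]
marker [ 432.35016201 -176.51719119   10.        ]
tape [397.92009854 -34.33342808  10.        ]
cup [ 725.02882007 -219.3923155    10.        ]
[[-0.966 -0.     0.257]
 [-0.257  0.001 -0.966]
 [-0.    -1.    -0.001]]
```

```bash
cat >> h.py <<'E'
from scipy.spatial.transform import Rotation as R
def line(dest,ang,n,pos=None,rot=None):
    """n rows of straight travel to dest turning ang deg about tool y"""
    s=bot.read_state(); p=np.array(s['eef_pos'] if pos is None else pos); R0=R.from_rotvec(s['tool_rot'])
    out=[]
    for k in range(n):
        Rk=R0*R.from_rotvec([0,np.radians(ang*(k+.5)/n),0])
        v=Rk.inv().apply((np.array(dest)-p)/n)/25
        out.append([round(x,2) for x in v]+[0,round(ang/n/4,2),0])
    return out
E
python3 -c "
from h import *
for r in line([571.4,-224.5,170],-96.5,25): print(r)"
```

```text
[np.float64(-0.8), np.float64(0.14), np.float64(-0.23), 0, -0.96, 0]
[np.float64(-0.81), np.float64(0.14), np.float64(-0.18), 0, -0.96, 0]
[np.float64(-0.82), np.float64(0.14), np.float64(-0.12), 0, -0.96, 0]
[np.float64(-0.83), np.float64(0.14), np.float64(-0.07), 0, -0.96, 0]
[np.float64(-0.83), np.float64(0.14), np.float64(-0.01), 0, -0.96, 0]
[np.float64(-0.83), np.float64(0.14), np.float64(0.05), 0, -0.96, 0]
[np.float64(-0.83), np.float64(0.14), np.float64(0.1), 0, -0.96, 0]
[np.float64(-0.82), np.float64(0.14), np.float64(0.16), 0, -0.96, 0]
[np.float64(-0.8), np.float64(0.14), np.float64(0.21), 0, -0.96, 0]
[np.float64(-0.79), np.float64(0.14), np.float64(0.27), 0, -0.96, 0]
[np.float64(-0.77), np.float64(0.14), np.float64(0.32), 0, -0.96, 0]
[np.float64(-0.75), np.float64(0.14), np.float64(0.37), 0, -0.96, 0]
[np.float64(-0.72), np.float64(0.14), np.float64(0.42), 0, -0.96, 0]
[np.float64(-0.69), np.float64(0.14), np.float64(0.47), 0, -0.96, 0]
[np.float64(-0.66), np.float64(0.14), np.float64(0.51), 0, -0.96, 0]
[np.float64(-0.62), np.float64(0.14), np.float64(0.55), 0, -0.96, 0]
[np.float64(-0.58), np.float64(0.14), np.float64(0.6), 0, -0.96, 0]
[np.float64(-0.54), np.float64(0.14), np.float64(0.63), 0, -0.96, 0]
[np.float64(-0.5), np.float64(0.14), np.float64(0.67), 0, -0.96, 0]
[np.float64(-0.45), np.float64(0.14), np.float64(0.7), 0, -0.96, 0]
[np.float64(-0.4), np.float64(0.14), np.float64(0.73), 0, -0.96, 0]
[np.float64(-0.35), np.float64(0.14), np.float64(0.75), 0, -0.96, 0]
[np.float64(-0.3), np.float64(0.14), np.float64(0.78), 0, -0.96, 0]
[np.float64(-0.25), np.float64(0.14), np.float64(0.79), 0, -0.96, 0]
[np.float64(-0.19), np.float64(0.14), np.float64(0.81), 0, -0.96, 0]
```

step_arm --pt "-0.8 0.14 -0.23 0 -0.96 0" --pt "-0.81 0.14 -0.18 0 -0.96 0" --pt "-0.82 0.14 -0.12 0 -0.96 0" --pt "-0.83 0.14 -0.07 0 -0.96 0" --pt "-0.83 0.14 -0.01 0 -0.96 0" --pt "-0.83 0.14 0.05 0 -0.96 0" --pt "-0.83 0.14 0.1 0 -0.96 0" --pt "-0.82 0.14 0.16 0 -0.96 0" --pt "-0.8 0.14 0.21 0 -0.96 0" --pt "-0.79 0.14 0.27 0 -0.96 0" --pt "-0.77 0.14 0.32 0 -0.96 0" --pt "-0.75 0.14 0.37 0 -0.96 0" --jaw 50

```text
time: 1.15
eef_pos: [349.9, -378.4, 214.0]
tool_rot: [-0.927, 1.57, -1.569]
wrist_force: [0.2, -0.0, -0.4]
grip_width: 50.2
```

step_arm --pt "-0.72 0.14 0.42 0 -0.96 0" --pt "-0.69 0.14 0.47 0 -0.96 0" --pt "-0.66 0.14 0.51 0 -0.96 0" --pt "-0.62 0.14 0.55 0 -0.96 0" --pt "-0.58 0.14 0.6 0 -0.96 0" --pt "-0.54 0.14 0.63 0 -0.96 0" --pt "-0.5 0.14 0.67 0 -0.96 0" --pt "-0.45 0.14 0.7 0 -0.96 0" --pt "-0.4 0.14 0.73 0 -0.96 0" --pt "-0.35 0.14 0.75 0 -0.96 0" --pt "-0.3 0.14 0.78 0 -0.96 0"

```text
time: 2.07
eef_pos: [546.9, -261.8, 175.4]
tool_rot: [-1.311, 1.036, -1.035]
wrist_force: [-0.1, -1.1, 0.3]
grip_width: 50.2
```

step_arm --pt "-0.25 0.14 0.79 0 -0.96 0" --pt "-0.19 0.14 0.81 0 -0.96 0" --pt "0 0 0 0 0 0" --pt "0 0 0 0 0 0"

```text
time: 2.4
eef_pos: [582.2, -240.8, 168.1]
tool_rot: [-1.36, 0.937, -0.935]
wrist_force: [-0.2, -0.6, 0.1]
grip_width: 50.0
```

```bash
python3 - <<'E'
from h import *
c=grab('wrist','w1'); c=grab('top','t1')
s=bot.read_state();print(s['time'],s['eef_pos'],R.from_rotvec(s['tool_rot']).as_matrix().round(3),s['wrist_force'])
E
```

```text
2.5 [ 581.45894165 -241.65803587  168.68849019] [[ 0.355 -0.001  0.935]
 [-0.935  0.     0.355]
 [-0.    -1.    -0.   ]] [ 0.01752569 -0.81145865  0.47817397]
```

View pics/w1.png

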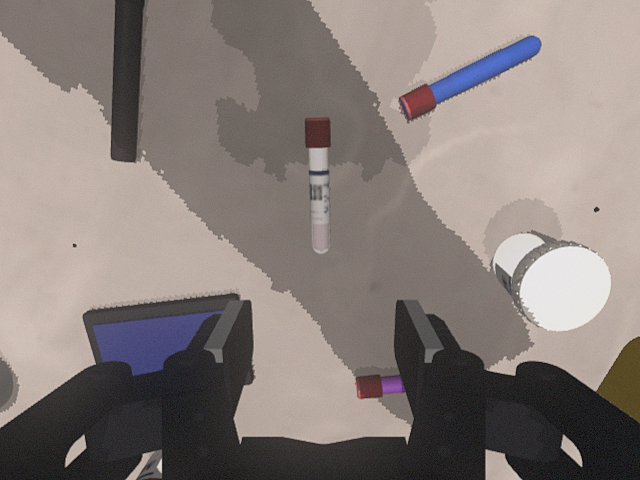

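```bash
python3 - <<'E'
from h import *
c=load('w1')
a=onz(c,317,118,8);b=onz(c,320.5,253.5,6);d=(a-b)
print('tube',a,b,np.linalg.norm(d),np.degrees(np.arctan2(d[1],d[0])))
d/=np.linalg.norm(d); g=(b+44*d)-10*d; g2=(a-54*d)
print('grip at',g,g2)
s=bot.read_state(); M=R.from_rotvec(s['tool_rot']).as_matrix()
print('z ang',np.degrees(np.arctan2(M[1,2],M[0,2])))
print('tool shift', M.T@((g+g2)/2-s['eef_pos']))
print(c['pose'].round(3), proj(c,s['eef_pos']+25*M[:,1]))
E
```

```text
tube [ 551.55020549 -175.17330141    8.        ] [ 584.6240448  -256.25358311    6.        ] 87.58933113319911 112.1912698558384
grip at [ 571.78560293 -224.78023422    6.77635026] [ 571.940672   -225.16038494    6.76697312]
z ang 20.81290525819518
tool shift [-18.96589661 161.92315531  -2.96741648]
[[ 9.34000e-01  3.44000e-01  9.30000e-02  5.57492e+02]
 [ 3.56000e-01 -9.01000e-01 -2.47000e-01 -1.79138e+02]
 [-1.00000e-03  2.63000e-01 -9.65000e-01  2.86075e+02]
 [ 0.00000e+00  0.00000e+00  0.00000e+00  1.00000e+00]] [323.91971036 321.61679233]
```

step_arm --pt "-0.2 0.7 -0.03 0 -0.1 0" --pt "-0.2 0.9 -0.03 0 -0.1 0" --pt "-0.2 0.9 -0.03 0 -0.15 0" --pt "-0.16 0.9 -0.03 0 0 0" --pt "0 0.8 0 0 0 0" --pt "0 0.7 0 0 0 0" --pt "0 0.5 0 0 0 0" --pt "0 0.1 0 0 0 0" --pt "0 0 0 0 0 0" --pt "0 0 0 0 0 0"

```text
time: 3.33
eef_pos: [572.2, -225.4, 32.2]
tool_rot: [-1.368, 0.918, -0.92]
wrist_force: [0.4, 0.2, 0.6]
grip_width: 50.1
```

```bash
python3 - <<'E'
from h import *
c=grab('wrist','w2')
s=bot.read_state();print(s['time'],s['eef_pos'],s['wrist_force'],bot.tips_ahead,s['grip_width'])
print(proj(c,[571.86,-224.97,6.8]))
E
```

```text
3.3833 [ 572.48194239 -225.40410136   32.382873  ] [ 0.28680553 -0.25379529 -0.23389876] 25.0 49.852442712717064
[326.2183537  317.83860566]
```

View pics/w2.png

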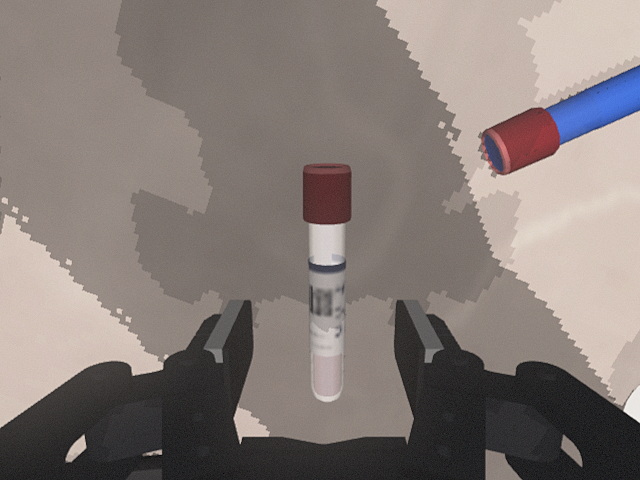

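step_arm --pt "0 0.16 0 0 0 0" --pt "0 0 0 0 0 0"

```text
time: 3.55
eef_pos: [572.3, -225.0, 27.4]
tool_rot: [-1.368, 0.918, -0.919]
wrist_force: [-0.5, 0.1, -1.0]
grip_width: 50.1
```

step_arm --pt "0 0 0 0 0 0" --pt "0 0 0 0 0 0" --pt "0 0 0 0 0 0" --pt "0 0 0 0 0 0" --pt "0 0 0 0 0 0" --pt "0 0 0 0 0 0" --jaw 5 --grip_force 50

```text
time: 4.05
eef_pos: [572.3, -224.9, 27.5]
tool_rot: [-1.368, 0.918, -0.918]
wrist_force: [-0.7, 0.4, 5.1]
grip_width: 10.3
```

step_arm --pt "0 -0.2 0 0 0 0" --pt "0 -0.5 0 0 0 0" --pt "0 -0.9 0 0 0 0" --pt "0 -1 0 0 0 0" --pt "0 -1 0 0 0 0" --pt "0 -1 0 0 0 0" --pt "0 -1 0 0 0 0" --pt "0 -0.8 0 0 0 0" --pt "0 -0.4 0 0 0 0" --pt "0 0 0 0 0 0" --pt "0 0 0 0 0 0"

```text
time: 4.97
eef_pos: [572.2, -224.8, 196.7]
tool_rot: [-1.368, 0.918, -0.918]
wrist_force: [0.1, 0.1, -0.8]
grip_width: 9.6
```

```bash
python3 - <<'E'
from h import *
c=grab('wrist','w3')
s=bot.read_state();print(s['time'],s['eef_pos'],s['wrist_force'],s['wrist_torque'],s['grip_width'])
E
```

```text
5.0167 [ 571.84603526 -224.69110131  196.01903209] [-0.26442904  0.29148225 -0.73862024] [-0.00016228  0.01508379  0.03118257] 10.29518046034528
```

View pics/w3.png

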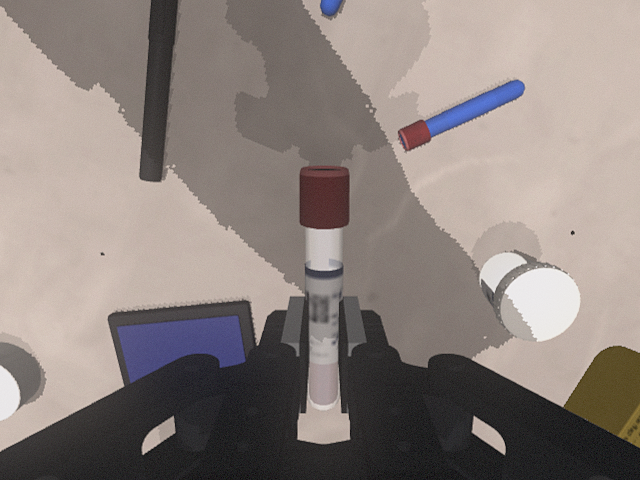

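```bash
python3 - <<'E'
from h import *
c=load('w3')
p=np.array([571.85,-224.69,196.02]);M=R.from_rotvec([-1.368,.918,-.918]).as_matrix()
T=np.eye(4);T[:3,:3]=M;T[:3,3]=p
C=np.linalg.inv(T)@c['pose']; np.save('cam_in_tool.npy',C)  # camera in tool frame
c2={'K':c['K'],'pose':C}
from scipy.optimize import least_squares
# unknown: tube centre (x,y,z tool), pitch a, yaw b ; axis -> tool -x ; up = -y
def pts(q):
    x,y,z,a,b=q
    r=R.from_euler('zy',[a,b]).as_matrix(); ax=r@[-1,0,0]; up=r@[0,-1,0]; o=np.array([x,y,z])
    return [o+44*ax+8*up,o+44*ax, o+26*ax+8*up,o-44*ax]
obs=np.array([[325,177.5],[325,172.5],[324.5,227.5],[323,410]])
def f(q): 
    return np.r_[(np.array([proj(c2,t) for t in pts(q)])-obs).ravel(),(q[1]-21)*1,q[3]*100]
s=least_squares(f,[-10,21,0,0,0]); print(s.x,s.fun.round(1)); np.save('tube_in_tool.npy',s.x)
for r in line([597,87,196],5.8,14): print([float(v) for v in r])
E
```

```text
[-8.45671392e+00  2.19969196e+01 -8.05434827e-01 -9.85252419e-03
  8.07757378e-03] [ 0.  -3.2 -0.1 -0.5  0.   4.4 -0.  -0.6  1.  -1. ]
[-0.8, 0.0, 0.4, 0.0, 0.1, 0.0]
[-0.8, 0.0, 0.4, 0.0, 0.1, 0.0]
[-0.8, 0.0, 0.39, 0.0, 0.1, 0.0]
[-0.81, 0.0, 0.38, 0.0, 0.1, 0.0]
[-0.81, 0.0, 0.38, 0.0, 0.1, 0.0]
[-0.81, 0.0, 0.37, 0.0, 0.1, 0.0]
[-0.81, 0.0, 0.37, 0.0, 0.1, 0.0]
[-0.82, 0.0, 0.36, 0.0, 0.1, 0.0]
[-0.82, 0.0, 0.35, 0.0, 0.1, 0.0]
[-0.82, 0.0, 0.35, 0.0, 0.1, 0.0]
[-0.83, 0.0, 0.34, 0.0, 0.1, 0.0]
[-0.83, 0.0, 0.34, 0.0, 0.1, 0.0]
[-0.83, 0.0, 0.33, 0.0, 0.1, 0.0]
[-0.83, 0.0, 0.32, 0.0, 0.1, 0.0]
```

step_arm --pt "-0.4 0 0.2 0 0.1 0" --pt "-0.8 0 0.4 0 0.1 0" --pt "-0.8 0 0.39 0 0.1 0" --pt "-0.81 0 0.38 0 0.1 0" --pt "-0.81 0 0.38 0 0.1 0" --pt "-0.81 0 0.37 0 0.1 0" --pt "-0.81 0 0.37 0 0.1 0" --pt "-0.82 0 0.36 0 0.1 0" --pt "-0.82 0 0.35 0 0.1 0" --pt "-0.82 0 0.35 0 0.1 0" --pt "-0.83 0 0.34 0 0.1 0" --pt "-0.83 0 0.34 0 0.1 0"

```text
time: 6.02
eef_pos: [590.8, 33.2, 196.1]
tool_rot: [-1.339, 0.983, -0.981]
wrist_force: [0.8, 0.7, -0.7]
grip_width: 9.8
```

step_arm --pt "-0.83 0 0.33 0 0.1 0" --pt "-0.83 0 0.32 0 0.1 0" --pt "-0.4 0 0.16 0 0.05 0" --pt "0 0 0 0 0 0" --pt "0 0 0 0 0 0"

```text
time: 6.43
eef_pos: [595.3, 86.8, 196.6]
tool_rot: [-1.333, 0.995, -0.993]
wrist_force: [-0.4, -1.2, -0.3]
grip_width: 9.9
```

```bash
python3 - <<'E'
from h import *
c=grab('wrist','w4')
s=bot.read_state();print(s['time'],s['eef_pos'],s['tool_rot'],s['wrist_force'],s['grip_width'])
E
```

```text
6.4833 [595.44324692  86.18514779 196.75283722] [-1.33250313  0.99512634 -0.99415896] [ 0.57000314 -0.20463994 -0.45838694] 10.063063297361127
```

View pics/w4.png

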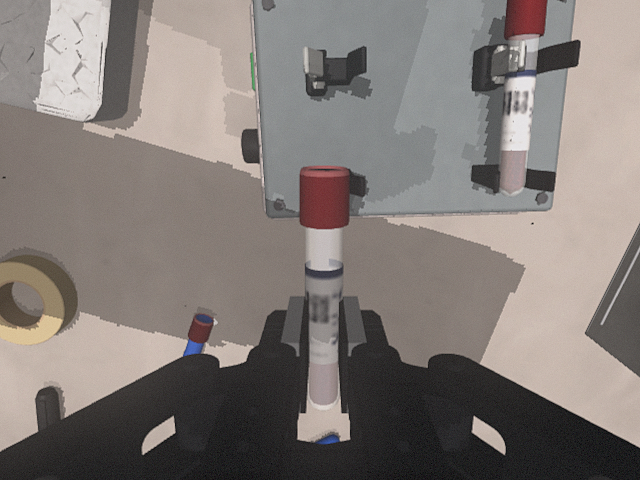

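step_arm --pt "-0.2 0 -0.4 0 0 0" --pt "-0.3 0 -0.6 0 0 0" --pt "-0.3 0 -0.6 0 0 0" --pt "0 0 0 0 0 0" --pt "0 0 0 0 0 0"

```text
time: 6.9
eef_pos: [551.4, 93.5, 197.5]
tool_rot: [-1.331, 0.995, -0.996]
wrist_force: [0.9, -0.2, -0.2]
grip_width: 10.1
```

```bash
python3 - <<'E'
from h import *
c=grab('wrist','w5')
s=bot.read_state();print(s['time'],s['eef_pos'],s['tool_rot'],s['wrist_force'],s['grip_width'])
a=load('w4')['pixels'][0:260,230:600]; b=c['pixels'][0:300,360:640]
im=np.zeros((600,800,3),np.uint8)
im[:600,:560]=cv2.resize(b,None,fx=2,fy=2,interpolation=cv2.INTER_CUBIC)
im[:120,560:800]=cv2.resize(a[30:110,60:140+80],(240,120),interpolation=cv2.INTER_CUBIC)
cv2.imwrite('pics/crop5.png',im)
E
```

```text
6.95 [552.02697531  93.49715012 197.40136471] [-1.33109664  0.99501136 -0.99573607] [ 0.62606951 -0.49429936 -1.126003  ] 9.987972630796797
```

View pics/crop5.png

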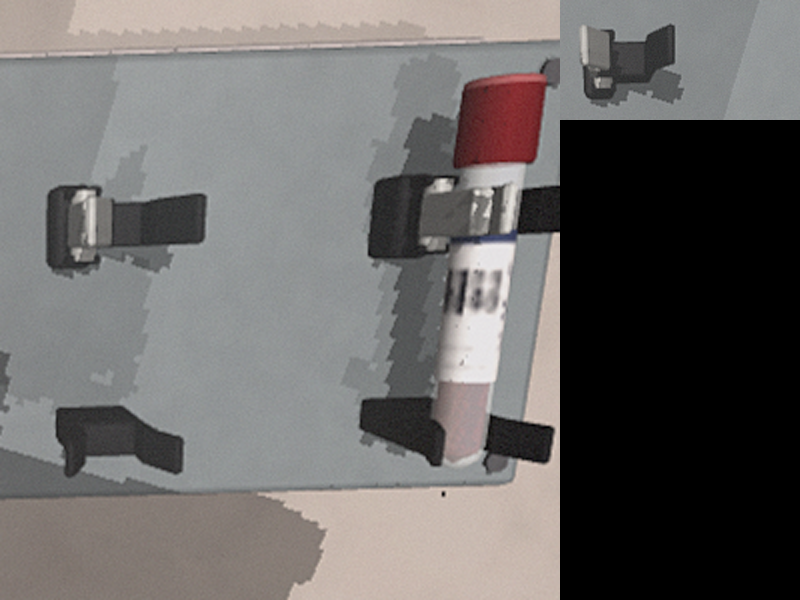

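```bash
python3 - <<'E'
from h import *
c=load('w5'); F=lambda u,v:(360+u/2,v/2)
P=lambda u,v,z:onz(c,*F(u,v),z)[:2]
ang=lambda d:np.degrees(np.arctan2(d[1],d[0]))
for z in(108,):
    a=P(493,164,z+2);b=P(462,466,z);d=a-b;print('loaded',a,b,np.hypot(*d),ang(d)); d/=np.hypot(*d)
    y=np.array([-d[1],d[0]]); m=(a-26*d+b+44*d)/2; print('m',m,'seat',m+84*y)
# station offset by like features
for n,l,e,z in(('cradR',(551.5,445),(182,454),123),('cradL',(361,400),(57,409),123),('forkbase',(373.5,218),(49,228),96)):
    q=P(*e,z)-P(*l,z); print(n,np.hypot(*q),ang(q))
# fit seat
M={(21,-11.5,22):(205,194),(11,-11.5,22):(205,244),(-31,-11.5,15):(183,435),(-40,-11.5,15):(182,473),(-31,11.5,15):(57,409)}
from scipy.optimize import least_squares
X=np.array(list(M));U=np.array([F(*v) for v in M.values()])
f=lambda q:(np.array([proj(c,p) for p in R.from_euler('z',q[2]).apply(X)+[q[0],q[1],108]])-U).ravel()
s=least_squares(f,[574,164,1.86]);print(s.x[:2],np.degrees(s.x[2]),s.fun.round(1))
# table far/near edges direction
q=P(560,42,84)-P(0,57,84);print('edge+x',ang(q)+90); q=P(500,486,84)-P(0,497,84);print('edge-x',ang(q)+90)
E
```

```text
loaded [647.0902537  211.24192283] [672.21793307 145.98832602] 69.92447473511078 111.06056309625895
m [656.41990228 187.01393434] seat [578.03100979 156.82815067]
cradR 83.7470823019832 -162.1709620727902
cradL 68.01158664185851 -161.88845898095315
forkbase 78.4006613465228 -161.9145827968345
[577.11853211 162.66977552] 104.56405711779288 [ 2.9 -3.6  0.  -2.9 -4.7 -1.4 -6.3 -1.1  7.6 10. ]
edge+x 107.79215634137526
edge-x 107.70662766991862
```

```bash
python3 - <<'E'
from h import *
s=bot.read_state(); M=R.from_rotvec(s['tool_rot']).as_matrix()
print(np.degrees(np.arctan2(M[1,2],M[0,2])), M.T@(np.array([578.8,153.9,172])-s['eef_pos'])/25, M[:,1], s['eef_pos'])
E
```

```text
16.430111154136036 [-2.01477391  1.01634309  1.71013986] [ 4.75954671e-04 -9.15061375e-05 -9.99999883e-01] [552.02697531  93.49715012 197.40136471]
```

step_arm --pt "-0.4 0 0.34 0 -0.17 0" --pt "-0.5 0 0.43 0 -0.17 0" --pt "-0.5 0.2 0.43 0 0 0" --pt "-0.4 0.4 0.35 0 0 0" --pt "-0.2 0.4 0.16 0 0 0" --pt "0 0 0 0 0 0" --pt "0 0 0 0 0 0" --pt "0 0 0 0 0 0"

```text
time: 7.62
eef_pos: [577.4, 154.3, 172.2]
tool_rot: [-1.341, 0.977, -0.977]
wrist_force: [0.3, -0.1, -0.5]
grip_width: 9.8
```

```bash
python3 - <<'E'
from h import *
c=grab('wrist','w6'); t=grab('top','t6'); sc=grab('scene','s6')
s=bot.read_state();print(s['time'],s['eef_pos'],s['tool_rot'],s['wrist_force'],s['grip_width'])
im=np.zeros((600,800,3),np.uint8)
im[:600,:500]=cv2.resize(c['pixels'][120:420,200:450],None,fx=2,fy=2,interpolation=cv2.INTER_CUBIC)
im[:300,500:800]=cv2.resize(t['pixels'][165:265,155:255],(300,300),interpolation=cv2.INTER_CUBIC)
im[300:600,500:800]=cv2.resize(sc['pixels'][200:290,175:265],(300,300),interpolation=cv2.INTER_CUBIC)
cv2.imwrite('pics/crop6.png',im)
E
```

```text
7.7667 [577.65517636 154.24320071 172.7740022 ] [-1.33992513  0.97678409 -0.97765624] [-0.50760089  0.41947121 -0.4631304 ] 10.002616427371013
```

View pics/crop6.png

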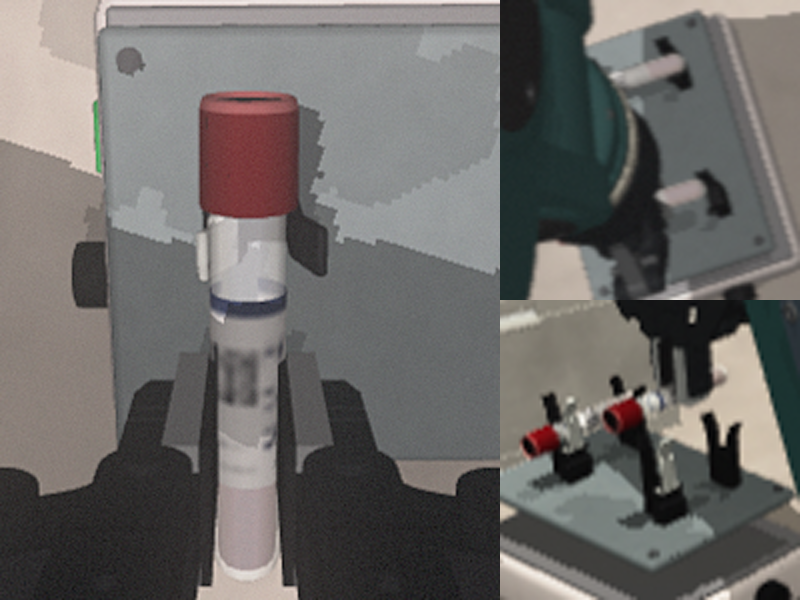

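```bash
python3 - <<'E'
from h import *
c=load('w6')
for yaw in(107.8,):
  Rz=R.from_euler('z',yaw,degrees=True)
  for p in((21,-11.5,22),(11,-11.5,22),(21,10,25),(11,10,25)):
    u=proj(c,Rz.apply(p)+[576.4,161.6,108]); print(p,((u-[200,120])*2).round(1))
  for p in((21,-11.5,22),(11,-11.5,22)):
    u=proj(c,Rz.apply(np.array(p)+[0,1,0])+[576.4,161.6,108]); print('dy+1',p,((u-[200,120])*2).round(1))
s=bot.read_state();M=R.from_rotvec(s['tool_rot']).as_matrix()
print('zang',np.degrees(np.arctan2(M[1,2],M[0,2])))
# tube: cap/tail centre px
for x in(44,26,-44):
  u=proj(c,s['eef_pos']+M@np.array([-9.2-x,21.5,0]));print('tube',x,((u-[200,120])*2).round(1))
E
```

```text
(21, -11.5, 22) [320.1 223.5]
(11, -11.5, 22) [319.  273.9]
(21, 10, 25) [206.3 227.2]
(11, 10, 25) [207.  278.5]
dy+1 (21, -11.5, 22) [314.9 223.5]
dy+1 (11, -11.5, 22) [313.8 273.9]
zang 17.806513125263198
tube 44 [255.5 102.6]
tube 26 [255.2 213.3]
tube -44 [254.3 581.4]
```

step_arm --pt "0 0.2 0.04 0 0 0" --pt "0 0.3 0.03 0 0 0" --pt "0 0.3 0 0 0 0" --pt "0 0.12 0 0 0 0" --pt "0 0 0 0 0 0" --pt "0 0 0 0 0 0" --pt "0 0 0 0 0 0"

```text
time: 8.35
eef_pos: [579.3, 155.3, 149.4]
tool_rot: [-1.341, 0.977, -0.977]
wrist_force: [0.5, 0.7, 0.0]
grip_width: 10.2
```

```bash
cat > look.py <<'E'
import sys
from h import *
t=sys.argv[1]; c=grab('wrist','w'+t); sc=grab('scene','s'+t)
s=bot.read_state();print(s['time'],s['eef_pos'].round(2),R.from_rotvec(s['tool_rot']).inv().apply(s['wrist_force']).round(2),s['wrist_torque'].round(3),s['grip_width'])
im=np.zeros((600,800,3),np.uint8)
im[:600,:500]=cv2.resize(c['pixels'][120:420,200:450],None,fx=2,fy=2,interpolation=cv2.INTER_CUBIC)
im[:400,500:800]=cv2.resize(sc['pixels'][205:285,190:250],(300,400),interpolation=cv2.INTER_CUBIC)
cv2.imwrite(f'pics/crop{t}.png',im)
E
python3 look.py 7
```

```text
8.45 [579.3  155.31 149.52] [ 0.61 -0.81 -0.15] [ 0.028 -0.126 -0.027] 10.11193886131363
```

View pics/crop7.png

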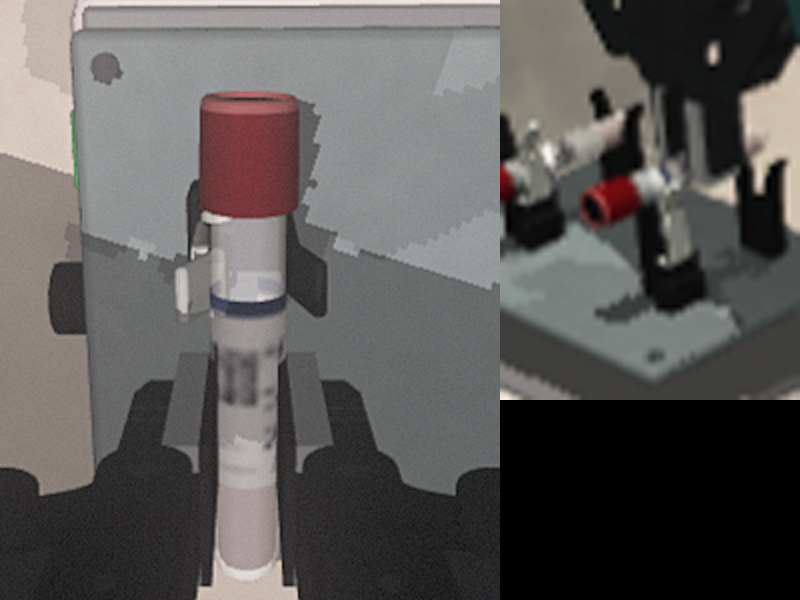

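step_arm --pt "0 0.08 -0.01 0 0 0" --pt "0 0.08 0 0 0 0" --pt "0 0.08 0 0 0 0" --pt "0 0 0 0 0 0"

```text
time: 8.78
eef_pos: [579.1, 155.2, 143.0]
tool_rot: [-1.34, 0.977, -0.977]
wrist_force: [2.8, 0.7, 1.4]
grip_width: 10.0
```

step_arm --pt "0 0.08 0 0 0 0" --pt "0 0.08 0 0 0 0" --pt "0 0 0 0 0 0"

```text
time: 9.03
eef_pos: [579.0, 155.3, 139.0]
tool_rot: [-1.341, 0.977, -0.977]
wrist_force: [2.7, 0.8, 3.5]
grip_width: 10.1
```

step_arm --pt "0 0.08 0 0 0 0" --pt "0 0.08 0 0 0 0" --pt "0 0 0 0 0 0"

```text
time: 9.28
eef_pos: [579.1, 155.2, 135.2]
tool_rot: [-1.34, 0.977, -0.977]
wrist_force: [3.0, 0.6, 5.2]
grip_width: 9.8
```

step_arm --pt "0 0.08 0 0 0 0" --pt "0 0.08 0 0 0 0" --pt "0 0 0 0 0 0"

```text
time: 9.53
eef_pos: [579.1, 155.3, 131.2]
tool_rot: [-1.34, 0.977, -0.977]
wrist_force: [3.3, 1.2, 4.3]
grip_width: 9.9
```

step_arm --pt "0 0.06 0 0 0 0" --pt "0 0 0 0 0 0" --pt "0 0 0 0 0 0"

```text
time: 9.78
eef_pos: [579.0, 155.2, 129.7]
tool_rot: [-1.341, 0.977, -0.977]
wrist_force: [3.1, 1.0, 3.4]
grip_width: 10.1
```

step_arm --pt "0 0.06 0 0 0 0" --pt "0 0.04 0 0 0 0" --pt "0 0 0 0 0 0"

```text
time: 10.03
eef_pos: [578.9, 155.2, 127.1]
tool_rot: [-1.341, 0.977, -0.977]
wrist_force: [3.1, 0.9, 3.5]
grip_width: 9.8
```

step_arm --pt "0 0.06 0 0 0 0" --pt "0 0.02 0 0 0 0" --pt "0 0 0 0 0 0"

```text
time: 10.28
eef_pos: [578.6, 155.1, 124.9]
tool_rot: [-1.341, 0.977, -0.976]
wrist_force: [0.0, 0.1, 2.6]
grip_width: 9.9
```

step_arm --pt "0 0.06 0 0 0 0" --pt "0 0.02 0 0 0 0" --pt "0 0 0 0 0 0"

```text
time: 10.53
eef_pos: [578.7, 155.2, 123.0]
tool_rot: [-1.341, 0.977, -0.976]
wrist_force: [-1.1, 0.2, 3.7]
grip_width: 9.9
```

step_arm --pt "0 0.08 0 0 0 0" --pt "0 0.08 0 0 0 0" --pt "0 0 0 0 0 0"

```text
time: 10.78
eef_pos: [578.7, 155.2, 118.9]
tool_rot: [-1.341, 0.977, -0.976]
wrist_force: [-2.5, -0.0, 4.6]
grip_width: 10.2
```

step_arm --pt "0 0.08 0 0 0 0" --pt "0 0.04 0 0 0 0" --pt "0 0 0 0 0 0" --pt "0 0 0 0 0 0"

```text
time: 11.12
eef_pos: [578.7, 155.2, 116.3]
tool_rot: [-1.341, 0.977, -0.977]
wrist_force: [-3.6, 0.3, 6.4]
grip_width: 9.7
```

step_arm --pt "0 -0.1 0 0 0 0" --pt "0 -0.15 0 0 0 0" --pt "0 -0.15 0 0 0 0" --pt "0 -0.06 0 0 0 0" --pt "0 0 0 0 0 0" --pt "0 0 0 0 0 0" --pt "0 0 0 0 0 0"

```text
time: 11.7
eef_pos: [579.1, 155.3, 127.7]
tool_rot: [-1.34, 0.977, -0.977]
wrist_force: [0.7, -1.1, 0.9]
grip_width: 9.7
```

```bash
python3 look.py 8
```

```text
11.8 [579.11 155.23 127.68] [-0.61 -1.56  1.2 ] [-0.032 -0.199  0.007] 10.067050854683494
```

View pics/crop8.png

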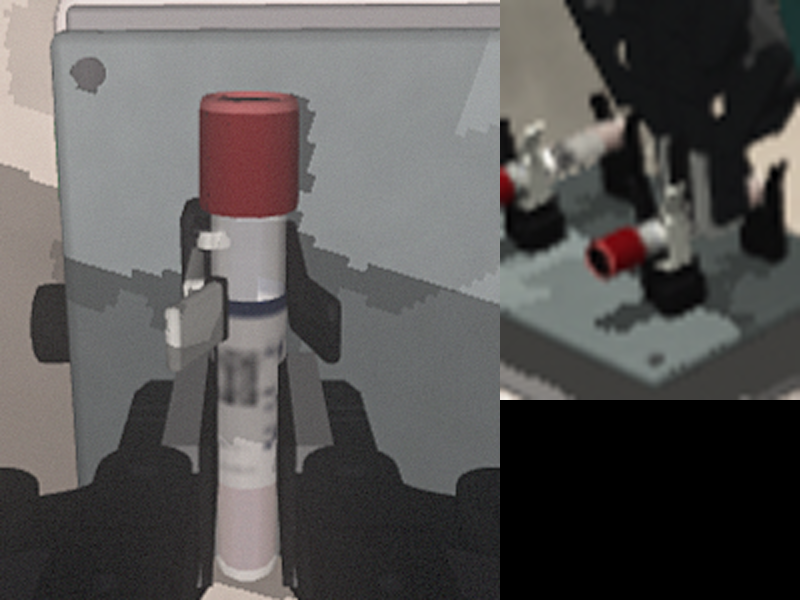

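step_arm --pt "0 0 0 0 0 0" --pt "0 0 0 0 0 0" --pt "0 0 0 0 0 0" --pt "0 0 0 0 0 0" --pt "0 0 0 0 0 0" --jaw 34

```text
time: 12.22
eef_pos: [578.9, 155.2, 127.7]
tool_rot: [-1.341, 0.977, -0.977]
wrist_force: [-0.4, 0.4, -1.0]
grip_width: 34.4
```

step_arm --pt "0 -0.1 0 0 0 0" --pt "0 -0.3 0 0 0 0" --pt "0 -0.6 0 0 0 0" --pt "0 -0.9 0 0 0 0" --pt "0 -0.9 0 0 0 0" --pt "0 -0.8 0 0 0 0" --pt "0.5 -0.3 -0.2 0 0 0" --pt "0.8 0 -0.3 0 0 0" --pt "0.8 0 -0.3 0 0 0" --pt "0.5 0 -0.1 0 0 0" --pt "0 0 0 0 0 0" --pt "0 0 0 0 0 0"

```text
time: 13.22
eef_pos: [577.5, 85.8, 225.2]
tool_rot: [-1.34, 0.978, -0.978]
wrist_force: [0.2, 0.3, -0.1]
grip_width: 34.0
```

```bash
python3 - <<'E'
from h import *
c=grab('wrist','w9'); sc=grab('scene','s9'); t=grab('top','t9')
s=bot.read_state();print(s['time'],s['eef_pos'].round(2),s['wrist_force'].round(2),s['grip_width'])
im=np.zeros((600,800,3),np.uint8)
im[:600,:500]=cv2.resize(c['pixels'][0:300,270:520],None,fx=2,fy=2,interpolation=cv2.INTER_CUBIC)
im[:300,500:]=cv2.resize(sc['pixels'][205:285,185:265],(300,300),interpolation=cv2.INTER_CUBIC)
im[300:,500:]=cv2.resize(t['pixels'][165:265,155:255],(300,300),interpolation=cv2.INTER_CUBIC)
cv2.imwrite('pics/crop9.png',im)
E
```

```text
13.3667 [577.48  87.05 225.17] [ 1.22 -0.66 -0.55] 34.178074161659104
```

View pics/crop9.png

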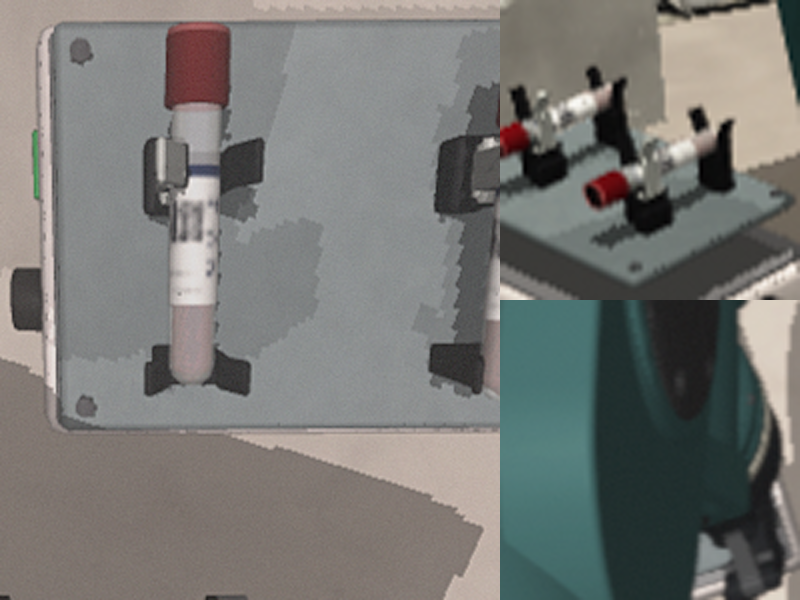

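```bash
python3 - <<'E'
from h import *
c=load('w9');P=lambda u,v,z:onz(c,270+u/2,v/2,z)
a=P(197,104,108);b=P(192,383,107);d=a-b;n=np.hypot(*d[:2]);print(n,np.degrees(np.arctan2(d[1],d[0])));d/=n
m=(a-26*d+b+44*d)/2
Rz=R.from_euler('z',107.8,degrees=True);print(m,Rz.inv().apply(m-[576.4,161.6,108]))
# cradle floor span (-40..-31) tail edge and fork box edges as seen
for p in((-40,11.5,15),(-40,-11.5,15),(11,-11.5,22),(21,-11.5,22)):print(p,((proj(c,Rz.apply(p)+[576.4,161.6,108])-[270,0])*2).round(1))
s=load('s9')
for yy in(0,-84):
  for x in(44,-44): print(yy,x,((proj(s,Rz.apply([x,yy,0])+[576.4,161.6,108])-[185,205])*3.75+[500,0]).round(1))
E
```

```text
70.27070531011402 108.26917318839723
[574.77302576 165.63847733 107.62807613] [ 4.34251135  0.31454643 -0.37192387]
(-40, 11.5, 15) [152.7 392.8]
(-40, -11.5, 15) [242.7 392.7]
(11, -11.5, 22) [256.1 178.8]
(21, -11.5, 22) [258.  132.5]
0 44 [597.7 186.7]
0 -44 [723.7 126. ]
-84 44 [493.1 139.6]
-84 -44 [619.4  83.6]
```

```bash
python3 -c "
from station import bot
bot.job_done(); print(bot.read_state()['time'])"
```

```text
the job is handed in; nothing more can be done
the job is handed in; nothing more can be done
```

The red-capped tube is loaded in the empty clip station, cap at the sprung-jaw end, and the job is handed in. The last clock reading was 13.4 s of the allowed 51 s.

- **Pressing:** The force rose to 5.2 N on the jaw's lead sheet. It then fell, and the sideways force vanished as the tube snapped in. I pressed on to 6.4 N, about 12 mm of table sinking by the stated spring rate and well short of the 23.5 mm limit. Then I eased back up, released the tube and moved the gripper clear.
- **Tube position:** By camera it lies about 4.3 mm towards the cap end of the seat, 0.3 mm sideways and 0.5° off the seat's axis. The 4.3 mm is more than the 2 mm I aimed for, but within the allowed range.
- **Height and level:** I could not measure height separately. I judged the tube level and home from the forces, from its 70 mm body length matching in the image, and from the scene view, where it lies parallel to its neighbour.
- **Jaw and table:** In the pictures the jaw's nose is over the tube and the table looks level. I did not measure either one directly.
- **Bystanders:** The arm stayed clear of the marker, cup and tape roll on every move, but I did not measure their positions again at the end.
- **A disagreement:** The loaded tube's heading read 111° from the wrist camera and 106° from the top camera. I used 107.8°, from the table edges and the offset between the stations, and the final fit agreed with it.

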